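Set the purge valve of the open gas line to two turns

TASK

On the small gas skid one of the two lines is in service: the one whose yellow tap lever lies along the pipe (a lever across the pipe means shut off). On that line turn the red handwheel by its black crank handle clockwise until the valve is closed against its stop, then back it off exactly two full turns, and finish still gripping the crank handle, with the wheel at rest, so that it cannot creep. Leave the other handwheel and both yellow levers as they are, and do not upset the bottles, the beaker and the box beside the skid.

Things in the scene. Friction and masses are not known exactly. Their poses are not given: they have to be found in the camera images.
- skid: gas skid, fixed: aluminium plate 310 x 340 mm with two parallel lines running from a tank at its back to hose barbs at its front. Origin on the worktop; z up, x from front to tank (roughly away from the robot), y left. In this frame the pipes lie along x at y = +100 (left) and -100 mm (right), 56 mm up; each has a handwheel valve at x = +20 and a tap at x = -60 mm
- gauge (a point): centre of the round pressure gauge (52 mm across, top 165 mm up) on top of the skid's white tank; the tank lies along skid y at the back of the plate, 76 mm across, 290 mm long, its top 102 mm up
- hub_left (a point): centre of the red handwheel of the left line (skid y +100 mm), on its vertical axis in the middle plane of the rim, 108 mm above the worktop when closed; wheel and stem rise 1.5 mm per turn of opening. Rim 104 mm across outside, 12 mm thick. From here the handle's centre is 46 mm out and 31 mm up
- handle_left (a point): centre of the black crank handle on the left handwheel: upright round grip, 19 mm across, 42 mm high, that revolves freely on its pin, so the hand need not turn while carrying it round; it travels on a circle of 46 mm radius about the hub. Its underside is 4 mm above the rim's top
- wheel_left (a joint): turn of the left handwheel, rad: 0 = closed against a hard stop, grows as it opens (counter-clockwise from above), 4 turns in all; starts at 1.5 to 7.0. It equals the direction of the handle from the hub, counter-clockwise from skid +x. Drag about 0.08 N m (2 N at the handle); stays where left
- grip_left: the black crank handle of the left wheel as a body, origin at the middle of its underside, 21 mm below its centre point
- hub_right (a point): centre of the red handwheel of the right line (skid y -100 mm), on its vertical axis in the middle plane of the rim, 108 mm above the worktop when closed; wheel and stem rise 1.5 mm per turn of opening. Rim 104 mm across outside, 12 mm thick. From here the handle's centre is 46 mm out and 31 mm up
- handle_right (a point): centre of the black crank handle on the right handwheel: upright round grip, 19 mm across, 42 mm high, that revolves freely on its pin, so the hand need not turn while carrying it round; it travels on a circle of 46 mm radius about the hub. Its underside is 4 mm above the rim's top
- wheel_right (a joint): turn of the right handwheel, rad: 0 = closed against a hard stop, grows as it opens (counter-clockwise from above), 4 turns in all; starts at 1.5 to 7.0. It equals the direction of the handle from the hub, counter-clockwise from skid +x. Drag about 0.08 N m (2 N at the handle); stays where left
- grip_right: the black crank handle of the right wheel as a body, origin at the middle of its underside, 21 mm below its centre point
- tap_a_centre (a point): top of the brass quarter-turn tap a, on the axis of its lever, 82 mm above the worktop; tap a may sit in either line, 80 mm in front (skid -x) of that line's handwheel hub
- lever_a (a joint): turn of the yellow lever of tap a in rad: 0 = along the pipe, pointing to the front (open, line in service), 1.57 = across the pipe, pointing left (shut off). Lever 76 mm long, stiff (0.35 N m)
- lever_a_grip (a point): middle of the yellow sleeve of the lever of tap a, 46 mm from the lever's axis
- tap_b_centre (a point): top of the brass quarter-turn tap b, on the axis of its lever, 82 mm above the worktop; tap b may sit in either line, 80 mm in front (skid -x) of that line's handwheel hub
- lever_b (a joint): turn of the yellow lever of tap b in rad: 0 = along the pipe, pointing to the front (open, line in service), 1.57 = across the pipe, pointing left (shut off). Lever 76 mm long, stiff (0.35 N m)
- lever_b_grip (a point): middle of the yellow sleeve of the lever of tap b, 46 mm from the lever's axis
- wash_bottle: bystander: white wash bottle with red cap and spout, 67 x 105 x 178 mm, loose, left of the skid; origin under its middle
- amber_bottle: bystander: amber bottle with black cap, 50 mm across, 108 mm high, loose, right of the skid; origin under its middle
- beaker: bystander: small glass beaker, 50 mm across, 60 mm high, loose, right of the skid; origin under its middle
- cryo_box: bystander: white and blue storage box, 130 x 130 x 50 mm, loose, left of the skid; origin under its middle

How it is judged (in metres and radians):
On the way:
1. the handwheel of the line in service is closed against its stop (within 5 degrees) (((horizontal distance between tap_a_centre and hub_left below 0.13 m and value of joint lever_a below 0.5 rad and value of joint wheel_left below 0.09 rad) or (horizontal distance between tap_a_centre and hub_right below 0.13 m and value of joint lever_a below 0.5 rad and value of joint wheel_right below 0.09 rad))), for 0.2 s.
At the end, for the whole second after the job is handed in: the handwheel of the line in service stands two turns open from its stop, within 20 degrees, at rest (under 0.15 rad/s), its crank handle gripped between the fingers (more than 4 N, grasp point within 30 mm of the handle's centre); the other wheel's handle within 15 mm of where it was (((horizontal distance between tap_a_centre and hub_left below 0.13 m and value of joint lever_a below 0.5 rad and value of joint wheel_left between 12.2164 and 12.9164 rad and velocity of joint wheel_left between -0.15 and 0.15 rad/s and contact force between the fingers and grip_left above 4 N and distance between the grasp point and handle_left below 0.03 m and distance of handle_right from where it was at the start of the episode below 0.015 m) or (horizontal distance between tap_a_centre and hub_right below 0.13 m and value of joint lever_a below 0.5 rad and value of joint wheel_right between 12.2164 and 12.9164 rad and velocity of joint wheel_right between -0.15 and 0.15 rad/s and contact force between the fingers and grip_right above 4 N and distance between the grasp point and handle_right below 0.03 m and distance of handle_left from where it was at the start of the episode below 0.015 m))); the arm keeps its last pose, push and grip.
It fails at once if the other line's handwheel is turned (its handle moves 15 mm) ((horizontal distance between tap_a_centre and hub_left below 0.13 m and value of joint lever_a below 0.5 rad and distance of handle_right from where it was at the start of the episode above 0.015 m) or (horizontal distance between tap_a_centre and hub_right below 0.13 m and value of joint lever_a below 0.5 rad and distance of handle_left from where it was at the start of the episode above 0.015 m)).
It fails at once if a yellow lever is moved (the middle of its sleeve by 8 mm) (distance of any of lever_a_grip, lever_b_grip from where it was at the start of the episode above 0.008 m).
It fails at once if a bottle, the beaker or the box is knocked over or pushed away by 30 mm (angle between any of wash_bottle, amber_bottle, beaker, cryo_box's own z axis and vertical above 0.4 rad or distance of any of wash_bottle, amber_bottle, beaker, cryo_box from where it was at the start of the episode above 0.03 m).
It also fails if it takes over 61 s, if anything falls off the work surface, if the arm or the gripper's body presses on something with over 40 N, if the wrist force passes 120 N, or if a joint passes its speed limit or range.

ROBOT

A 6-joint arm with a two-finger parallel gripper is mounted at the origin on a cart in front of the work surface, level with it; the furniture and walls round the work are solid. World frame = base frame: x ahead of the robot, y to its left, z up, the work surface at z = 0. Lengths are in mm, angles in rad, forces in N, time in s.
With the tool pointing down it reaches from about 350 to 975 mm from the base axis. Payload 7.1 kg.
Tool frame: the origin (TCP) lies midway between the tips of the shut fingers; the grasp point (between the pads) lies 19 mm behind it; z points along the fingers, y is the line along which they close (so a half turn about z gives the same grasp; the last joint's range is limited). The gripper opens to 88 mm and grips with 3 to 60 N. Pads are 20 mm wide; open, the fingers measure 115 mm over their backs; the gripper's body (75 mm by 178 mm) begins 61 mm behind the grasp point.
Start: joints at [1.268, 0.423, 1.63, -0, 1.089, -0.019], TCP at [174.972, 599.991, 222.675] pointing down, gripper open.
Joint ranges: [-3, 3], [-0.9, 2.11], [0.09, 2.58], [-1.31, 4.45], [0.11, 2.69], [-2.54, 2.54]. Speed limits (rad/s): [2.39, 2.39, 3.01, 3.14, 3.14, 3.14].

INTERFACE

Orientations are given as a rotation vector (axis times angle).
In Python, from workcell import ctrl gives the robot as it stands.
- The arm moves only by the shell command python3 -m inch 'ROWS' [OPENING]. ROWS is JSON, a list of rows, each an object with "xyz": the shift along the tool's x, y, z in mm, a list of three; "rot": the turn, a rotation vector about the tool's x, y, z in rad, a list of three. In form: [{"xyz": [dx, dy, dz], "rot": [ax, ay, az]}, ...]. A call has 1 to 12 rows; each row is the pose to reach, as a shift and turn from the pose commanded when the call began, along the tool's axes at that moment; what a row does not reach only later rows make up. A row lasts 1/12 s, in which the tool goes at most 41.7 mm and 7.16 degrees, less where a joint would pass 70% of its speed; a pose out of reach is approached as far as the arm can. A call with a gripper value outside its range is refused whole. OPENING is the closure in counts, from 0 (fully open) to 255 (shut), set as the call begins (- or left out, the last holds). The fingers move at their own pace and stop on an object; the grip force is fixed at half the most. Time passes only in rows, so rows that repeat a pose let the fingers close. It gives the time, the measured TCP pose, the force, the opening and the grip force at its end, in the units of the state.
- ctrl.get_obs(): the state, without advancing time (a new reading comes with each control period).
- ctrl.get_image(name): name is "scene" or "top" or "wrist"; returns the picture (420x560x3 uint8, red, green, blue); there is no depth.
- ctrl.camera_model(name): a dict with "fx", "fy", "cx", "cy" (pixels), "k1" (the pictures are not rectified: a ray, as slopes to the right and down, at radius r is drawn at 1 + k1 r^2 times it, then the intrinsics apply), "position" and "attitude" of the camera in the world. Camera axes: x right, y up, looking along -z (the intrinsics and any distortion apply to the point x, -y, -z); pixel columns grow to the right and rows downward; lengths in mm; the calibration is good to about 2 mm. A picture is of the moment at which its call begins: read the wrist's pose just before it. camera_model takes no time and is no camera call; for the wrist camera it gives the pose at the moment of the call.
- ctrl.close_job(): hands the job in; it is judged then, once.
The state is a dict: "t": time; "qpos": joint angles; "qvel": joint speeds; "joint_torque": joint torques, N m; "ee_pos": TCP position; "orientation": TCP orientation; "ft_force": force on the tool from outside, world axes, zero at the start; "moment": the same for the moment, N m; "width": finger opening in mm; "grasp_force": force on a finger pad.
Only numpy, scipy, OpenCV 4.12 (cv2) and the standard library are available. Lean on these libraries where they do the work, as an engineer would, in place of code of your own. Each camera call takes 0.05 s, during which the arm holds its last target. There are 200 camera calls.

## Working session

There is one attempt and no reset: what is moved stays moved. The work goes in short steps, Python scripts to look and compute and a shell command to move; the robot and the scene stay as the last step left them, time stands still between calls to the robot, and variables do not carry over. Pictures are saved under pics/ and viewed, at most 10 in all, crops included, and the job is handed in when it is done.

```bash
ls; mkdir -p pics
python3 - <<'E'
from workcell import ctrl
import cv2,json
o=ctrl.get_obs();print(o)
for n in("top","scene"):
    im=ctrl.get_image(n);cv2.imwrite(f"pics/{n}0.png",im[:,:,::-1]);print(n,ctrl.camera_model(n))
E
```

```text
pics
{'t': 0.0, 'qpos': array([ 1.26799153e+00,  4.23830341e-01,  1.63069390e+00, -3.94148926e-05,
        1.08859122e+00, -1.90195263e-02]), 'qvel': array([-0.00014682,  0.00100854,  0.00131346, -0.00080867, -0.00117499,
       -0.00035038]), 'joint_torque': array([ 4.01046564e-04, -5.44618106e+01, -2.73671186e+01,  6.43873564e-02,
        2.25736928e-02, -7.94667721e-05]), 'ee_pos': array([174.82552848, 599.4691184 , 221.90671816]), 'orientation': array([-4.44216324e-01, -3.10981578e+00,  2.36975413e-03]), 'ft_force': array([-0.1588776 , -0.29602551,  0.39723404]), 'moment': array([ 0.02160055,  0.03464279, -0.00560089]), 'grasp_force': 0.0, 'width': 87.5061750644854}
top {'fx': 415.35040583382374, 'fy': 415.35040583382374, 'cx': 279.9393900840409, 'cy': 214.8281204573091, 'k1': -0.040181296974512296, 'position': array([ 215.8163399 ,  -12.16321504, 1581.64546619]), 'attitude': array([ 0.15098551, -0.16354771, -1.59205169])}
scene {'fx': 391.67956210918896, 'fy': 391.67956210918896, 'cx': 279.1423191141562, 'cy': 209.41167578013463, 'k1': 0.013729496302451407, 'position': array([ -93.96526612, -795.45047362,  774.63846526]), 'attitude': array([ 0.94233049, -0.31630183, -0.62368709])}
```

```bash
python3 -c "
import cv2
a=cv2.imread('pics/top0.png');b=cv2.imread('pics/scene0.png')
cv2.imwrite('pics/both.png',cv2.resize(cv2.vconcat([a,b]),(800,600)) if 0 else cv2.resize(cv2.hconcat([a,b]),(800,300)))"
```

```text
(no output)
```

View pics/top0.png

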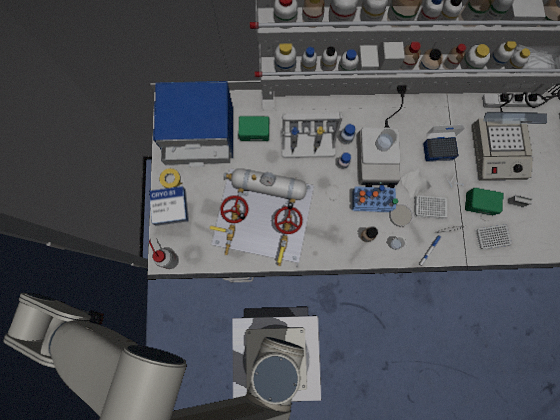

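View pics/scene0.png

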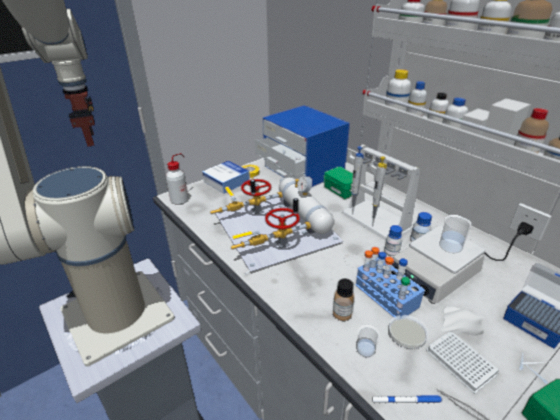

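The top view shows the left lever across its pipe (about 217,229) and the right lever along its pipe (about 283,252), so the right line is in service. Next I'll enlarge the skid in both views.

```bash
python3 -c "
import cv2
a=cv2.imread('pics/top0.png')[160:270,205:320];b=cv2.imread('pics/scene0.png')[165:265,205:345]
a=cv2.resize(a,None,fx=5,fy=5,interpolation=cv2.INTER_CUBIC);cv2.imwrite('pics/ta.png',a)
b=cv2.resize(b,None,fx=5,fy=5,interpolation=cv2.INTER_CUBIC);cv2.imwrite('pics/sb.png',b)"
```

```text
(no output)
```

View pics/ta.png

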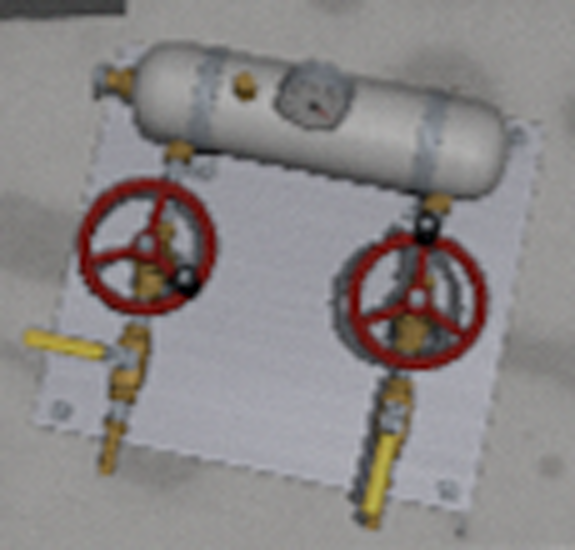

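View pics/sb.png

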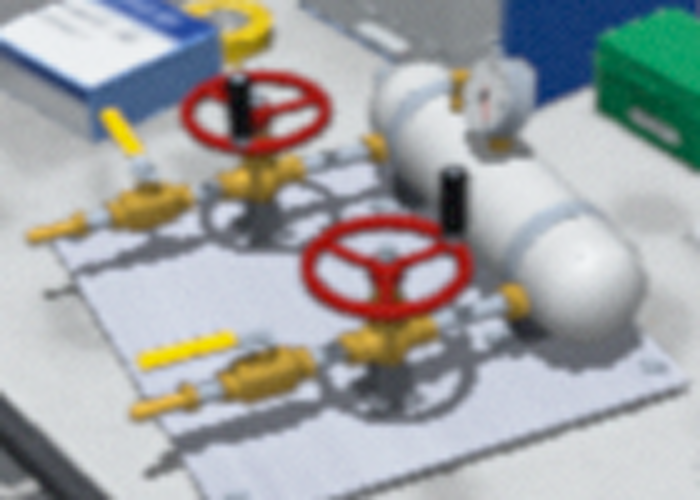

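Both crops confirm it. In the ta crop the right hub is at (417,299) and its handle's top at (427,222); the left hub is at (147,243). In the sb crop the right handle's top is at (453,172).

```bash
cat > h.py <<'E'
import numpy as np,cv2
from scipy.spatial.transform import Rotation as R
from workcell import ctrl
def ray(m,px):
    d=np.array([(px[0]-m['cx'])/m['fx'],(px[1]-m['cy'])/m['fy']]);u=d.copy()
    for _ in range(20):u=d/(1+m['k1']*(u@u))
    return R.from_rotvec(m['attitude']).apply([u[0],-u[1],-1])
def plane(m,px,z):
    r=ray(m,px);p=np.array(m['position']);return p+r*(z-p[2])/r[2]
E
python3 - <<'E'
from h import *
np.set_printoptions(precision=1,suppress=True)
t=ctrl.camera_model('top');s=ctrl.camera_model('scene')
T=lambda x,y,z:plane(t,(205+(x+.5)/5-.5,160+(y+.5)/5-.5),z)
S=lambda x,y,z:plane(s,(205+(x+.5)/5-.5,165+(y+.5)/5-.5),z)
hr=T(417,299,110);hl=T(147,243,109);d=hr-hl
ex=np.array([-d[1],d[0]])/np.hypot(*d[:2])
print('hubs',hr,hl,np.hypot(*d[:2]),'skid yaw',np.arctan2(ex[1],ex[0]))
print('hubR scene',S(388,267,110), 'hubL scene',S(257,112,109))
ha=T(427,220,161);print('handle top',ha,'scene',S(453,172,161))
v=(ha-hr)[:2];print(np.hypot(*v),np.degrees(np.arctan2(v[1],v[0])-np.arctan2(ex[1],ex[0])))
print('tapR',T(395,412,82),'tapL',T(127,353,82))
print(R.from_rotvec(ctrl.get_obs()['orientation']).as_matrix())
E
```

```text
hubs [495.7 -56.7 110. ] [542.4 137.9 109. ] 200.10386978407305 skid yaw -0.2357922772250892
hubR scene [490.3 -61.9 110. ] hubL scene [535.9 133.  109. ]
handle top [542.2 -63.9 161. ] scene [534.6 -68.  161. ]
47.097277181929066 4.654734676429228
tapR [417.8 -38.9  82. ] tapL [466.4 155.7  82. ]
[[-1.   0.3 -0. ]
 [ 0.3  1.  -0. ]
 [ 0.  -0.  -1. ]]
```

Both views agree to about 6 mm, with the hubs 200 mm apart as given. The right wheel is near 6.36 rad. Next I move above the right handle and square the tool with the world axes.

```bash
python3 -m inch '[{"xyz":[-20,-20,-30],"rot":[0,0,0]},{"xyz":[-50,-50,-40],"rot":[0,0,0]},{"xyz":[-78,-78,-40],"rot":[0,0,0]},{"xyz":[-106,-106,-40],"rot":[0,0,-0.05]},{"xyz":[-134,-134,-40],"rot":[0,0,-0.1]},{"xyz":[-162,-162,-40],"rot":[0,0,-0.15]},{"xyz":[-190,-190,-40],"rot":[0,0,-0.2]},{"xyz":[-218,-218,-40],"rot":[0,0,-0.25]},{"xyz":[-246,-246,-40],"rot":[0,0,-0.281]},{"xyz":[-270,-270,-40],"rot":[0,0,-0.281]},{"xyz":[-270,-270,-40],"rot":[0,0,-0.281]},{"xyz":[-270,-270,-40],"rot":[0,0,-0.281]}]' 0
python3 -c "
from h import *
o=ctrl.get_obs();print(o['ee_pos'],R.from_rotvec(o['orientation']).as_matrix().round(3))"
```

```text
t: 1.1
ee_pos: [359.1, 263.9, 262.6]
orientation: [-0.011, -3.141, -0.0]
ft_force: [0.6, 1.0, -0.6]
width: 88.0
grasp_force: 0.0
[359.07415734 263.88728867 262.60375378] [[-1.     0.007 -0.   ]
 [ 0.007  1.     0.   ]
 [ 0.     0.    -1.   ]]
```

```bash
python3 -m inch '[{"xyz":[-15,-28,0],"rot":[0,0,0]},{"xyz":[-33,-61,0],"rot":[0,0,0]},{"xyz":[-51,-94,0],"rot":[0,0,0]},{"xyz":[-69,-127,0],"rot":[0,0,0]},{"xyz":[-87,-160,0],"rot":[0,0,0]},{"xyz":[-105,-193,0],"rot":[0,0,0]},{"xyz":[-123,-226,0],"rot":[0,0,0]},{"xyz":[-141,-259,0],"rot":[0,0,0]},{"xyz":[-159,-292,0],"rot":[0,0,0]},{"xyz":[-177,-325,0],"rot":[0,0,0]},{"xyz":[-180,-330,0],"rot":[0,0,0]},{"xyz":[-180,-330,0],"rot":[0,0,0]}]'
python3 - <<'E'
from h import *
o=ctrl.get_obs();m=ctrl.camera_model('wrist');im=ctrl.get_image('wrist')
cv2.imwrite('pics/w1.png',im[:,:,::-1]);print(o['ee_pos'],m)
E
```

```text
t: 2.1
ee_pos: [538.7, -65.7, 262.1]
orientation: [-0.007, -3.141, -0.0]
ft_force: [0.6, 1.4, 0.1]
width: 88.0
grasp_force: 0.0
[538.73397495 -65.66156365 262.14819572] {'fx': 326.03441483602404, 'fy': 326.03441483602404, 'cx': 284.5307855531118, 'cy': 209.95459833333385, 'k1': 0.0254592685285995, 'position': array([471.56138292, -66.47893828, 424.72070581]), 'attitude': array([-0.19647304, -0.19608757,  1.5572412 ])}
```

View pics/w1.png

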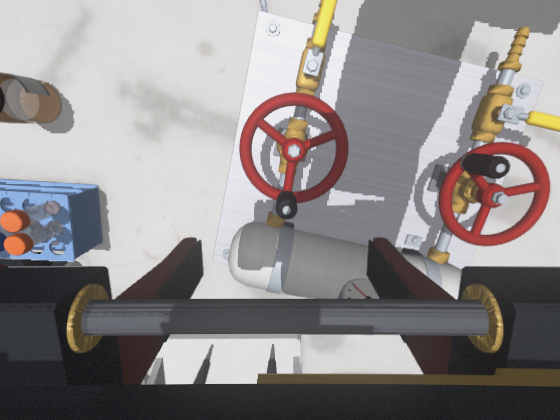

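The wrist view shows the right hub at about (293,149), with the rim spanning x 240–348 and y 94–201. The handle's top is at about (287,209), and the lever lies along the pipe.

Run:
```python
from h import *
m=ctrl.camera_model('wrist')
print('hub',plane(m,(293.5,147.5),110),'handle top',plane(m,(287,210),162),'handle bottom/mid',plane(m,(287,203),141))
print('rim dia',plane(m,(240,147),110),plane(m,(348,147),110))
for p in [(494,194)]:print('hubL',plane(m,p,110))
```

```text
hub [489.7191222  -56.76125071 110.        ] handle top [537.64234354 -63.42710131 162.        ] handle bottom/mid [536.54237484 -63.25534614 141.        ]
rim dia [ 489.09839429 -107.48172641  110.        ] [489.49335665  -5.11894154 110.        ]
hubL [535.55723235 138.64186605 110.        ]
```

```bash
python3 -m inch '[{"xyz":[2,2,12],"rot":[0,0,0]},{"xyz":[2,2,27],"rot":[0,0,0]},{"xyz":[2,2,42],"rot":[0,0,0]},{"xyz":[2,2,57],"rot":[0,0,0]},{"xyz":[2,2,72],"rot":[0,0,0]},{"xyz":[2,2,87],"rot":[0,0,0]},{"xyz":[2,2,102],"rot":[0,0,0]},{"xyz":[2,2,117],"rot":[0,0,0]},{"xyz":[2,2,130],"rot":[0,0,0]},{"xyz":[2,2,138],"rot":[0,0,0]},{"xyz":[2,2,139],"rot":[0,0,0]},{"xyz":[2,2,139],"rot":[0,0,0]}]' 100
python3 -m inch '[{"xyz":[0,0,0],"rot":[0,0,0]},{"xyz":[0,0,0],"rot":[0,0,0]},{"xyz":[0,0,0],"rot":[0,0,0]},{"xyz":[0,0,0],"rot":[0,0,0]},{"xyz":[0,0,0],"rot":[0,0,0]},{"xyz":[0,0,0],"rot":[0,0,0]},{"xyz":[0,0,0],"rot":[0,0,0]},{"xyz":[0,0,0],"rot":[0,0,0]}]' 255
python3 - <<'E'
from h import *
im=ctrl.get_image('wrist');cv2.imwrite('pics/w2.png',im[:,:,::-1])
E
```

```text
t: 3.15
ee_pos: [535.2, -62.0, 123.6]
orientation: [-0.002, -3.141, -0.0]
ft_force: [-0.3, -0.4, 1.1]
width: 53.5
grasp_force: 0.0
t: 3.82
ee_pos: [535.8, -63.5, 123.9]
orientation: [0.005, 3.141, -0.0]
ft_force: [0.9, -1.1, 1.9]
width: 17.9
grasp_force: 30.0
```

View pics/w2.png

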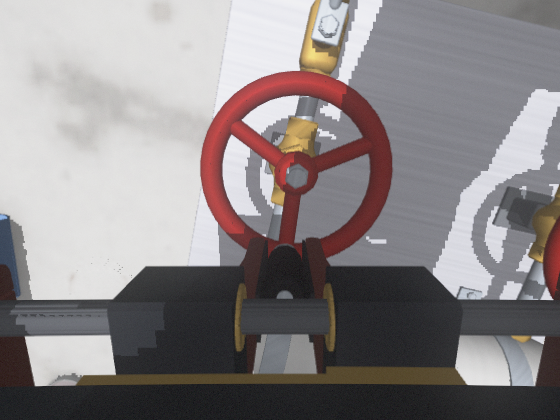

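The handle is gripped centrally between the fingers (about 285,265), with the rim centre at about (296,167). I'll work out the arc rows.

```bash
cat >> h.py <<'E'
def arc(hub,start,step,n,r=46):
    "rows (tool x,y) from the last commanded world point start, wheel world angles start+step*k degrees"
    s=np.array(start);a0=np.degrees(np.arctan2(*(s-hub)[::-1]))
    out=[]
    for k in range(1,n+1):
        a=np.radians(a0+step*k);p=np.array(hub)+r*np.array([np.cos(a),np.sin(a)])-s
        out.append([round(-p[0],1),round(p[1],1)])
    print('a0',a0.round(1),out)
E
python3 - <<'E'
from h import *
m=ctrl.camera_model('wrist')
print([plane(m,p,109.5).round(1) for p in((296,166),(201,166),(391,166),(296,70),(296,174))])
arc((490.5,-57),(535.8,-63.5),-10,12)
E
```

```text
[array([489.4, -58.3, 109.5]), array([ 489.3, -109.6,  109.5]), array([489.6,  -7. , 109.5]), array([441.4, -58.6, 109.5]), array([493.7, -58.2, 109.5])]
a0 -8.2 [[np.float64(1.6), np.float64(-7.8)], [np.float64(4.7), np.float64(-15.2)], [np.float64(9.1), np.float64(-21.9)], [np.float64(14.6), np.float64(-27.8)], [np.float64(21.0), np.float64(-32.6)], [np.float64(28.2), np.float64(-36.2)], [np.float64(35.9), np.float64(-38.5)], [np.float64(43.8), np.float64(-39.5)], [np.float64(51.8), np.float64(-39.0)], [np.float64(59.6), np.float64(-37.2)], [np.float64(67.0), np.float64(-34.1)], [np.float64(73.7), np.float64(-29.7)]]
```

```bash
python3 -m inch '[{"xyz":[1.6,-7.8,0],"rot":[0,0,0]},{"xyz":[4.7,-15.2,0],"rot":[0,0,0]},{"xyz":[9.1,-21.9,0],"rot":[0,0,0]},{"xyz":[14.6,-27.8,0],"rot":[0,0,0]},{"xyz":[21,-32.6,0],"rot":[0,0,0]},{"xyz":[28.2,-36.2,0],"rot":[0,0,0]},{"xyz":[35.9,-38.5,0],"rot":[0,0,0]},{"xyz":[43.8,-39.5,0],"rot":[0,0,0]},{"xyz":[43.8,-39.5,0],"rot":[0,0,0]},{"xyz":[43.8,-39.5,0],"rot":[0,0,0]}]'
python3 - <<'E'
from h import *
for h in((490.5,-57),(491.5,-58),(493,-58)):
  for p in((535.8,-63.5),ctrl.get_obs()['ee_pos'][:2]): print(h,np.hypot(*(p-np.array(h))))
E
```

```text
t: 4.7
ee_pos: [490.4, -103.2, 123.7]
orientation: [-0.004, -3.14, 0.001]
ft_force: [-2.3, -4.4, 1.4]
width: 17.5
grasp_force: 30.0
(490.5, -57) 45.76395961889657
(490.5, -57) 46.18929565360856
(491.5, -58) 44.64011648730317
(491.5, -58) 45.2019501534486
(493, -58) 43.151940860174484
(493, -58) 45.262367524579574
```

Run:
```python
from h import *
arc((490.5,-57),(492,-103),-15,12)
arc((490.5,-57),(489,-11),-10,12)
```

```text
a0 -88.1 [[np.float64(12.0), np.float64(1.2)], [np.float64(23.2), np.float64(5.4)], [np.float64(32.9), np.float64(12.4)], [np.float64(40.6), np.float64(21.7)], [np.float64(45.5), np.float64(32.7)], [np.float64(47.5), np.float64(44.5)], [np.float64(46.3), np.float64(56.5)], [np.float64(42.1), np.float64(67.7)], [np.float64(35.1), np.float64(77.4)], [np.float64(25.8), np.float64(85.1)], [np.float64(14.8), np.float64(90.0)], [np.float64(3.0), np.float64(92.0)]]
a0 91.9 [[np.float64(-8.0), np.float64(-0.5)], [np.float64(-15.8), np.float64(-2.3)], [np.float64(-23.2), np.float64(-5.4)], [np.float64(-29.9), np.float64(-9.8)], [np.float64(-35.8), np.float64(-15.3)], [np.float64(-40.6), np.float64(-21.7)], [np.float64(-44.2), np.float64(-28.9)], [np.float64(-46.5), np.float64(-36.5)], [np.float64(-47.5), np.float64(-44.5)], [np.float64(-47.0), np.float64(-52.5)], [np.float64(-45.2), np.float64(-60.3)], [np.float64(-42.1), np.float64(-67.7)]]
```

```bash
python3 -m inch '[{"xyz":[12,1.2,0],"rot":[0,0,0]},{"xyz":[23.2,5.4,0],"rot":[0,0,0]},{"xyz":[32.9,12.4,0],"rot":[0,0,0]},{"xyz":[40.6,21.7,0],"rot":[0,0,0]},{"xyz":[45.5,32.7,0],"rot":[0,0,0]},{"xyz":[47.5,44.5,0.5],"rot":[0,0,0]},{"xyz":[46.3,56.5,0.5],"rot":[0,0,0]},{"xyz":[42.1,67.7,0.5],"rot":[0,0,0]},{"xyz":[35.1,77.4,0.5],"rot":[0,0,0]},{"xyz":[25.8,85.1,1],"rot":[0,0,0]},{"xyz":[14.8,90,1],"rot":[0,0,0]},{"xyz":[3,92,1],"rot":[0,0,0]}]'
python3 -m inch '[{"xyz":[-8,-0.5,0],"rot":[0,0,0]},{"xyz":[-15.8,-2.3,0],"rot":[0,0,0]},{"xyz":[-23.2,-5.4,0],"rot":[0,0,0]},{"xyz":[-29.9,-9.8,0],"rot":[0,0,0]},{"xyz":[-35.8,-15.3,0],"rot":[0,0,0]},{"xyz":[-40.6,-21.7,0],"rot":[0,0,0]},{"xyz":[-44.2,-28.9,0],"rot":[0,0,0]},{"xyz":[-46.5,-36.5,0],"rot":[0,0,0]},{"xyz":[-47.5,-44.5,0],"rot":[0,0,0]},{"xyz":[-47.5,-49,0],"rot":[0,0,0]},{"xyz":[-47.3,-51,0],"rot":[0,0,0]},{"xyz":[-47.3,-51,0],"rot":[0,0,0]}]'
```

```text
t: 5.7
ee_pos: [488.9, -10.7, 122.6]
orientation: [-0.0, -3.14, 0.004]
ft_force: [-2.2, -18.6, 0.1]
width: 18.0
grasp_force: 30.0
t: 6.7
ee_pos: [536.0, -62.5, 122.5]
orientation: [0.005, 3.142, -0.0]
ft_force: [-2.2, -1.3, -0.4]
width: 18.1
grasp_force: 30.0
```

```bash
python3 -m inch '[{"xyz":[0.3,-2,0],"rot":[0,0,0]},{"xyz":[0.8,-4,0],"rot":[0,0,0]},{"xyz":[1.3,-6,0],"rot":[0,0,0]},{"xyz":[1.8,-8,0],"rot":[0,0,0]},{"xyz":[1.8,-8,0],"rot":[0,0,0]},{"xyz":[1.8,-8,0],"rot":[0,0,0]}]'
```

```text
t: 7.2
ee_pos: [534.8, -68.8, 122.7]
orientation: [0.005, 3.141, 0.003]
ft_force: [0.8, 7.6, -2.2]
width: 18.2
grasp_force: 30.0
```

```bash
python3 -m inch '[{"xyz":[0.5,-2,0],"rot":[0,0,0]},{"xyz":[1.2,-4,0],"rot":[0,0,0]},{"xyz":[1.2,-4,0],"rot":[0,0,0]},{"xyz":[1.2,-4,0],"rot":[0,0,0]},{"xyz":[1.2,-4,0],"rot":[0,0,0]}]'
python3 -m inch '[{"xyz":[0.5,-2,0],"rot":[0,0,0]},{"xyz":[1.2,-4,0],"rot":[0,0,0]},{"xyz":[1.2,-4,0],"rot":[0,0,0]},{"xyz":[1.2,-4,0],"rot":[0,0,0]},{"xyz":[1.2,-4,0],"rot":[0,0,0]}]'
```

```text
t: 7.62
ee_pos: [534.3, -70.4, 122.8]
orientation: [0.007, 3.139, 0.008]
ft_force: [3.6, 21.0, -3.9]
width: 18.2
grasp_force: 30.0
t: 8.03
ee_pos: [533.6, -72.2, 122.9]
orientation: [0.008, 3.138, 0.013]
ft_force: [7.5, 34.1, -2.9]
width: 18.0
grasp_force: 30.0
```

A torque of about 1.6 N m, against 0.08 N m drag, with the handle at skid angle 0: it is closed on the stop. Now I back off two turns.

Run:
```python
from h import *
h=np.array((490.5,-57));arc(h,(532.1,-78),15,12)
p=lambda a:h+46*np.array([np.cos(np.radians(a)),np.sin(np.radians(a))])
arc(h,p(153.2),15,12)
arc(h,p(333.2),15,12)
arc(h,p(333.2),3.4,4)
```

```text
a0 -26.8 [[np.float64(-3.4), np.float64(11.6)], [np.float64(-4.3), np.float64(23.6)], [np.float64(-2.1), np.float64(35.4)], [np.float64(3.1), np.float64(46.2)], [np.float64(10.9), np.float64(55.3)], [np.float64(20.9), np.float64(62.1)], [np.float64(32.2), np.float64(66.0)], [np.float64(44.2), np.float64(66.9)], [np.float64(56.0), np.float64(64.7)], [np.float64(66.8), np.float64(59.5)], [np.float64(75.9), np.float64(51.7)], [np.float64(82.7), np.float64(41.7)]]
a0 153.2 [[np.float64(4.0), np.float64(-11.3)], [np.float64(4.9), np.float64(-23.3)], [np.float64(2.6), np.float64(-35.1)], [np.float64(-2.6), np.float64(-45.9)], [np.float64(-10.4), np.float64(-55.0)], [np.float64(-20.3), np.float64(-61.8)], [np.float64(-31.7), np.float64(-65.8)], [np.float64(-43.6), np.float64(-66.7)], [np.float64(-55.4), np.float64(-64.4)], [np.float64(-66.2), np.float64(-59.2)], [np.float64(-75.4), np.float64(-51.4)], [np.float64(-82.1), np.float64(-41.5)]]
a0 -26.8 [[np.float64(-4.0), np.float64(11.3)], [np.float64(-4.9), np.float64(23.3)], [np.float64(-2.6), np.float64(35.1)], [np.float64(2.6), np.float64(45.9)], [np.float64(10.4), np.float64(55.0)], [np.float64(20.3), np.float64(61.8)], [np.float64(31.7), np.float64(65.8)], [np.float64(43.6), np.float64(66.7)], [np.float64(55.4), np.float64(64.4)], [np.float64(66.2), np.float64(59.2)], [np.float64(75.4), np.float64(51.4)], [np.float64(82.1), np.float64(41.5)]]
a0 -26.8 [[np.float64(-1.2), np.float64(2.5)], [np.float64(-2.2), np.float64(5.0)], [np.float64(-3.0), np.float64(7.6)], [np.float64(-3.7), np.float64(10.2)]]
```

```bash
python3 -m inch '[{"xyz":[-3.4,11.6,0],"rot":[0,0,0]},{"xyz":[-4.3,23.6,0],"rot":[0,0,0]},{"xyz":[-2.1,35.4,0],"rot":[0,0,0]},{"xyz":[3.1,46.2,0],"rot":[0,0,0]},{"xyz":[10.9,55.3,0],"rot":[0,0,0]},{"xyz":[20.9,62.1,0],"rot":[0,0,0]},{"xyz":[32.2,66,-0.4],"rot":[0,0,0]},{"xyz":[44.2,66.9,-0.4],"rot":[0,0,0]},{"xyz":[56,64.7,-0.4],"rot":[0,0,0]},{"xyz":[66.8,59.5,-0.8],"rot":[0,0,0]},{"xyz":[75.9,51.7,-0.8],"rot":[0,0,0]},{"xyz":[82.7,41.7,-0.8],"rot":[0,0,0]}]'
python3 -m inch '[{"xyz":[4,-11.3,0],"rot":[0,0,0]},{"xyz":[4.9,-23.3,0],"rot":[0,0,0]},{"xyz":[2.6,-35.1,0],"rot":[0,0,0]},{"xyz":[-2.6,-45.9,0],"rot":[0,0,0]},{"xyz":[-10.4,-55,0],"rot":[0,0,0]},{"xyz":[-20.3,-61.8,0],"rot":[0,0,0]},{"xyz":[-31.7,-65.8,-0.4],"rot":[0,0,0]},{"xyz":[-43.6,-66.7,-0.4],"rot":[0,0,0]},{"xyz":[-55.4,-64.4,-0.4],"rot":[0,0,0]},{"xyz":[-66.2,-59.2,-0.8],"rot":[0,0,0]},{"xyz":[-75.4,-51.4,-0.8],"rot":[0,0,0]},{"xyz":[-82.1,-41.5,-0.8],"rot":[0,0,0]}]'
```

```text
t: 9.03
ee_pos: [449.2, -36.1, 123.7]
orientation: [0.004, 3.14, 0.0]
ft_force: [6.2, 0.3, -6.2]
width: 17.9
grasp_force: 30.0
t: 10.03
ee_pos: [531.9, -77.2, 124.0]
orientation: [-0.005, -3.14, 0.001]
ft_force: [-5.9, -0.1, 0.5]
width: 18.2
grasp_force: 30.0
```

```bash
python3 -m inch '[{"xyz":[-4,11.3,0],"rot":[0,0,0]},{"xyz":[-4.9,23.3,0],"rot":[0,0,0]},{"xyz":[-2.6,35.1,0],"rot":[0,0,0]},{"xyz":[2.6,45.9,0],"rot":[0,0,0]},{"xyz":[10.4,55,0],"rot":[0,0,0]},{"xyz":[20.3,61.8,0],"rot":[0,0,0]},{"xyz":[31.7,65.8,-0.4],"rot":[0,0,0]},{"xyz":[43.6,66.7,-0.4],"rot":[0,0,0]},{"xyz":[55.4,64.4,-0.4],"rot":[0,0,0]},{"xyz":[66.2,59.2,-0.8],"rot":[0,0,0]},{"xyz":[75.4,51.4,-0.8],"rot":[0,0,0]},{"xyz":[82.1,41.5,-0.8],"rot":[0,0,0]}]'
python3 -m inch '[{"xyz":[4,-11.3,0],"rot":[0,0,0]},{"xyz":[4.9,-23.3,0],"rot":[0,0,0]},{"xyz":[2.6,-35.1,0],"rot":[0,0,0]},{"xyz":[-2.6,-45.9,0],"rot":[0,0,0]},{"xyz":[-10.4,-55,0],"rot":[0,0,0]},{"xyz":[-20.3,-61.8,0],"rot":[0,0,0]},{"xyz":[-31.7,-65.8,-0.4],"rot":[0,0,0]},{"xyz":[-43.6,-66.7,-0.4],"rot":[0,0,0]},{"xyz":[-55.4,-64.4,-0.4],"rot":[0,0,0]},{"xyz":[-66.2,-59.2,-0.8],"rot":[0,0,0]},{"xyz":[-75.4,-51.4,-0.8],"rot":[0,0,0]},{"xyz":[-82.1,-41.5,-0.8],"rot":[0,0,0]}]'
python3 -m inch '[{"xyz":[-1.2,2.5,0],"rot":[0,0,0]},{"xyz":[-2.2,5,0],"rot":[0,0,0]},{"xyz":[-3,7.6,0],"rot":[0,0,0]},{"xyz":[-3.7,10.2,0],"rot":[0,0,0]},{"xyz":[-3.7,10.2,0],"rot":[0,0,0]},{"xyz":[-3.7,10.2,0],"rot":[0,0,0]},{"xyz":[-3.7,10.2,0],"rot":[0,0,0]},{"xyz":[-3.7,10.2,0],"rot":[0,0,0]},{"xyz":[-3.7,10.2,0],"rot":[0,0,0]},{"xyz":[-3.7,10.2,0],"rot":[0,0,0]},{"xyz":[-3.7,10.2,0],"rot":[0,0,0]}]'
python3 - <<'E'
from h import *
im=ctrl.get_image('wrist');cv2.imwrite('pics/w3.png',im[:,:,::-1])
E
```

```text
t: 11.03
ee_pos: [449.8, -35.1, 125.2]
orientation: [0.002, 3.139, 0.001]
ft_force: [5.8, 0.4, -6.0]
width: 17.8
grasp_force: 30.0
t: 12.03
ee_pos: [531.9, -77.3, 125.5]
orientation: [-0.004, -3.14, 0.001]
ft_force: [-7.3, -0.2, 1.1]
width: 17.9
grasp_force: 30.0
t: 12.95
ee_pos: [535.1, -67.4, 125.9]
orientation: [0.005, 3.141, 0.0]
ft_force: [-2.2, 2.2, -2.4]
width: 18.2
grasp_force: 30.0
```

View pics/w3.png

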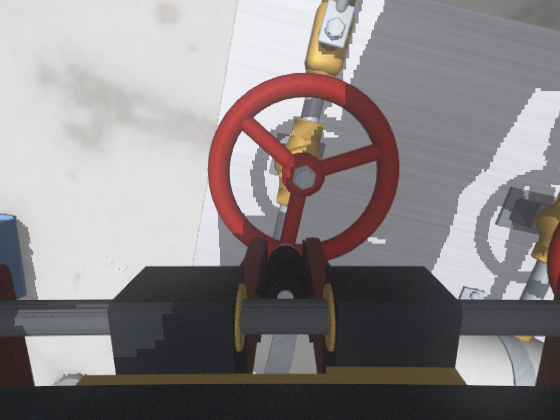

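The handle is still gripped at (285,262). The handle spoke, the hub (303,175) and the tap (332,35) lie in one line along the pipe, so the wheel is at skid angle 0, two turns open and at rest.

```bash
python3 -c "
from workcell import ctrl
print(ctrl.close_job())"
```

```text
the job is handed in; nothing more can be done
None
```

I closed the right line's handwheel (the line in service) against its stop, backed it off two full turns, and handed the job in still gripping the crank handle at 30 N with the wheel at rest; the hand-in reported no verdict.

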